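# Four clicks on the microtome's feed lever

## Robot

A 6-joint arm with a two-finger parallel gripper is mounted at the origin on a cart in front of the work surface, level with it; the furniture and walls round the work are solid. World frame = base frame: x ahead of the robot, y to its left, z up, the work surface at z = 0. Lengths are in m, angles in degrees, forces in N, time in s.
With the tool pointing down it reaches from about 0.25 to 0.775 m from the base axis. Payload 4 kg.
Tool frame: the origin (TCP) lies midway between the tips of the shut fingers; the grasp point (between the pads) lies 19 mm behind it; x points along the fingers, y is the direction in which the jaws open and shut, and the axes are right-handed (so a half turn about x gives the same grasp; the last joint's range is limited). The gripper opens to 85 mm and grips with 20 to 120 N. Pads are 22 mm wide; open, the fingers measure 114 mm over their backs; the gripper's body (76 mm by 85 mm) begins 54 mm behind the grasp point. The pads swing forward as they close: fully open they stand 13 mm farther back than shut.
Start: joints at [59.696, 4.996, 78.535, -0, 96.463, -5.907], TCP at [0.227, 0.501, 0.231] pointing down, gripper open.
Joint ranges: [-177.83, 177.83], [-43.37, 116.18], [15.69, 146.23], [-61.86, 241.86], [9.47, 152.12], [-147.06, 147.06]. Speed limits (degrees/s): [159.86, 159.86, 180, 180, 180, 180].

## Interface

Orientations are given as [roll, pitch, yaw] about the fixed x, y, z axes, in that order (R = Rz(yaw) Ry(pitch) Rx(roll)).
In Python, from rig import read_state, grab_frame, job_done gives the robot as it stands.
- The arm moves only by the tool carry_out, never from a script. Its argument "targets" is a list of rows, each a list of 7 numbers: the shift along the world's x, y, z in units of 120 mm (1.0 is 120 mm), then the turn, a rotation vector about the world's x, y, z in units of 90 degrees (1.0 is 90 degrees), then the closure, from -1 (fully open) to 1 (shut). A call has 1 to 10 rows; each row is the pose to reach, as a shift and turn from the pose measured when the call began; what a row does not reach only later rows make up. A row lasts 1/8 s, in which the tool goes at most 62.5 mm and 10.7 degrees, less where a joint would pass 70% of its speed; a pose out of reach is approached as far as the arm can. A call with a number of a shift or a turn outside -1 to 1 is refused whole. A call with a gripper value outside its range is refused whole. The fingers move at their own pace and stop on an object; "squeeze" is the grip in N (left out, the last holds). Time passes only in rows, so rows that repeat a pose let the fingers close. It gives the time, the measured TCP pose, the force and the opening at its end, in the units of the state.
- read_state(): the state, without advancing time (a new reading comes with each control period).
- grab_frame(name): name is "scene" or "top" or "wrist"; returns a dict with "frame" (420x560x3 uint8, blue, green, red), "range_z" (420x560 float32, m along the optical axis (not along the pixel's ray), 0 where there is no reading), "mtx" (3x3 intrinsics, pixels), "k1" (the pictures are not rectified: a ray, as slopes to the right and down, at radius r is drawn at 1 + k1 r^2 times it, then the intrinsics apply), "R" (3x3) and "t" (3): a world point X has camera coordinates R X + t; the wrist camera has in their place "tool_from_camera" (4x4, takes a point from camera to tool coordinates, whose origin is the TCP and whose axes are the tool frame's). Camera axes: x right, y down, z forward; pixel columns grow to the right and rows downward; lengths in m; the calibration is good to about 2 mm. A picture is of the moment at which its call begins: read the wrist's pose just before it.
- job_done(): hands the job in, once; it reports no verdict.
The state is a dict: "time": time; "q": joint angles; "qvel": joint speeds; "joint_efforts": joint torques, N m; "ee_pos": TCP position; "ee_rot": TCP orientation; "wrist_force": force on the tool from outside, world axes, zero at the start; "moment": the same for the moment, N m; "opening": finger opening in m.
Only numpy, scipy, OpenCV 4.12 (cv2) and the standard library are available. Lean on these libraries where they do the work, as an engineer would, in place of code of your own. Each camera call takes 0.05 s, during which the arm holds its last target.

## Task

A dropper bottle of stain with a red bulb was left in the path of the table microtome's feed lever: stand it upright in the steel tray with the other two stains and let go of it. Then take the lever by its black upright handle and swing it on (counter-clockwise seen from above, past where the bottle stood) until you have felt exactly four clicks, no fifth, and finish while still holding the handle there: the lever is sprung and slips back if let go, and the section is cut while you hold. Keep all the bottles upright and leave everything else where it stands.

Things in the scene. Friction and masses are not known exactly. Their poses are not given: they have to be found in the camera images.
- microtome: Table microtome, fixed to the bench: green cast base 128 x 112 mm, vertical barrel, round steel cutting plate of 82 mm diameter whose top is 95 mm above the bench. Origin: on the feed axis at bench level; z up; the side with the lever looks along its -x (roughly towards the robot).
- feed_lever (a joint): Feed lever's angle about the microtome's axis, rad, grows counter-clockwise from above. At value q it points along angle pi - 0.85 + q in the microtome's xy plane. Starts at 0 to 0.14 and moves freely to about 0.21; then rounded teeth pass a spring roller: click 1 at 0.30, each next one 0.17 later (click 4 at 0.81, 5 at 0.98), a notch midway between two clicks. Stop at 1.42.
- lever_handle: The black upright handle at the lever's end: a sleeve of 19 mm diameter and 50 mm length that revolves freely on its pin. Origin: centre of its underside, 56.5 mm above the bench and 140 mm from the microtome's axis; its top is 106.5 mm above the bench, a steel pin head ends at 110 mm. Under it the flat lever bar, 13 mm wide, top at 55 mm.
- handle_mid (a point): Point on the handle's axis 86.5 mm above the bench, the place to grip. Forces felt here along the swing: friction 0.9 N; a return spring, 6 N per rad of the joint (5.4 N at four clicks); at each click the resistance climbs 2 to 3 N more over the last 0.07 rad and drops by about 3 N as the roller snaps over. Let go after four clicks, the lever slips back a notch or more.
- stain_in_way: The bottle in the way: dropper bottle with a red bulb and black collar, pale blue contents, 36 mm diameter (cylindrical body up to 50 mm height, narrowing to a 22 mm collar at 58 to 72 mm, bulb of 13 mm up to 97 mm), 50 to 90 g. Origin: centre of its underside, z up. Stands loose on the bench, blocking the lever before the fourth click.
- instrument_tray: Shallow steel instrument tray, fixed: 136 (its x) x 206 (its y) x 18 mm high, floor 2 mm above the bench, flat floor 120 x 190 mm. Origin: centre of its underside. The two other stains stand near its -y end, so its +y half is free.
- stain_amber: Dropper bottle with a black bulb and amber contents, same size, origin under its centre; stands loose in the tray, to be left alone.
- stain_pink: Dropper bottle with a black bulb, white collar and pink contents, same size, origin under its centre; stands loose in the tray, to be left alone.
- slide_box: Blue slide box 94 x 105 x 45 mm, loose, left of the microtome; to be left alone.
- petri_dish: Open petri dish with red agar, 89 mm diameter, 12 mm high, loose, left of the microtome; to be left alone.
- cover_slips: Small white box of cover slips, 32 x 32 x 19 mm, loose, in front; to be left alone.
Mind the look-alikes: they are no part of the job. Leave any yellow look-alike of the stain_in_way alone.

How it is judged:
By the outcome, as a careful person would: the job done as asked, in the order asked, and still so for the second after the job is handed in, while the arm keeps its last pose, push and grip.
It also fails if it takes over 64 s, if anything falls off the work surface, if the arm or the gripper's body presses on something with over 40 N, if the wrist force passes 120 N, or if a joint passes its speed limit or range.

## Working session

There is one attempt and no reset: what is moved stays moved. The work goes in short steps, Python scripts to look and compute and a tool call to move; the robot and the scene stay as the last step left them, time stands still between calls to the robot, and variables do not carry over. Pictures are saved under pics/ and viewed, and the job is handed in when it is done.

Besides the shell and the picture viewer there is one more tool, called by a JSON object that holds its "name" and its "arguments". carry_out: Moves the arm, as the interface text tells. Its arguments: {"type":"object","properties":{"targets":{"type":"array","items":{"type":"array","items":{"type":"number","minimum":-1,"maximum":1}}},"squeeze":{"type":"number"}},"required":["targets"]}

```bash
mkdir -p pics; ls
cat > h.py <<'E'
import numpy as np, cv2
from rig import read_state, grab_frame, job_done
def cloud(f):
    K=np.array(f['mtx']);z=np.array(f['range_z']);h,w=z.shape
    v,u=np.mgrid[0:h,0:w]
    xd=(u-K[0,2])/K[0,0]; yd=(v-K[1,2])/K[1,1]
    k=f['k1']; x,y=xd.copy(),yd.copy()
    for _ in range(20):
        s=1+k*(x*x+y*y); x=xd/s;y=yd/s
    C=np.stack([x*z,y*z,z],-1)
    if 'R' in f:
        R=np.array(f['R']);t=np.array(f['t'])
        P=(C-t)@R
    else:
        P=C
    P[z<=0]=np.nan
    return P
E
python3 - <<'E'
from h import *
s=read_state();print(s)
for n in ['scene','top','wrist']:
    f=grab_frame(n);cv2.imwrite(f'pics/{n}0.png',f['frame']);np.savez(f'{n}0.npz',**f)
E
```

```text
pics
{'time': 0.0, 'q': array([ 5.96971718e+01,  5.04076470e+00,  7.86264129e+01, -2.56964106e-04,
        9.64646522e+01, -5.90766815e+00]), 'qvel': array([-0.04207604, -0.06780814, -0.05686968,  0.02785314, -0.12646775,
        0.00038548]), 'joint_efforts': array([-1.55411262e-04, -3.51866090e+01, -3.13271463e+01, -8.16299485e-05,
        1.06955844e-02,  3.05109964e-06]), 'ee_pos': array([0.22691319, 0.50044319, 0.23010859]), 'ee_rot': array([ -95.79666809,   89.86816999, -120.19185678]), 'wrist_force': array([ 0.3330159 , -0.61559769, -0.17601003]), 'moment': array([-0.00400504,  0.01320695, -0.00882648]), 'opening': 0.08520961490704453}
```

View pics/scene0.png

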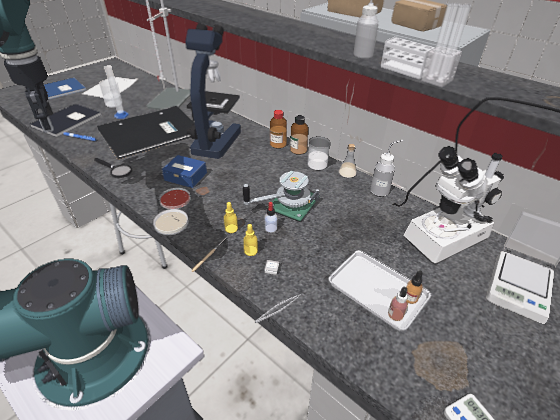

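View pics/top0.png

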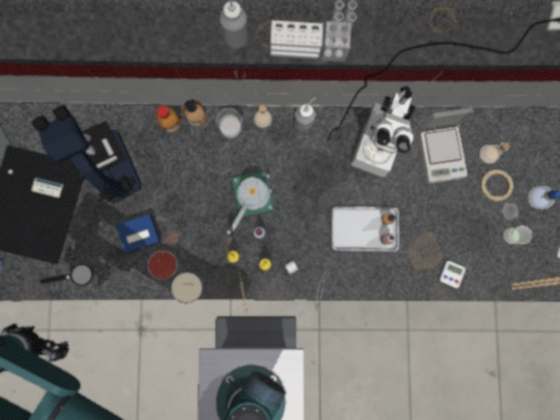

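View pics/wrist0.png

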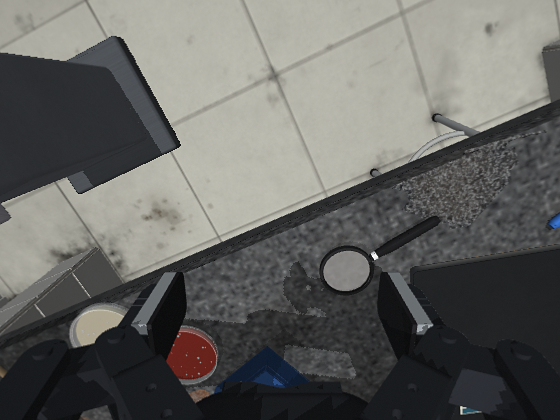

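```bash
cat > a.py <<'E'
from h import *
f=dict(np.load('scene0.npz'));g=dict(np.load('top0.npz'))
Ps=cloud(f);Pt=cloud(g)
np.set_printoptions(precision=4,suppress=True)
a=cv2.resize(f['frame'][160:280,200:330],None,fx=4,fy=4,interpolation=cv2.INTER_CUBIC)
b=cv2.resize(g['frame'][160:310,190:310],None,fx=4,fy=4,interpolation=cv2.INTER_CUBIC)
cv2.imwrite('pics/c_scene.png',a);cv2.imwrite('pics/c_top.png',b)
c=cv2.resize(g['frame'][190:265,320:410],None,fx=6,fy=6,interpolation=cv2.INTER_CUBIC);cv2.imwrite('pics/c_tray.png',c)
for n,(u,v) in dict(bottle=(259,232),handle=(229,231),plate=(253,192),tray=(360,228),cover=(291,267),y1=(233,257),y2=(265,265),amber=(388,217),pink=(387,239),bench=(290,240)).items(): print(n,Pt[v,u])
for n,(u,v) in dict(bulb=(269,206),body=(271,224),handle=(247,192),plate=(294,180),bench=(330,240)).items(): print('s',n,Ps[v,u])
print(f['mtx'],g['mtx'],f['k1'],g['k1'])
E
python3 a.py
```

```text
bottle [ 0.5014 -0.022   0.0956]
handle [0.5029 0.0645 0.1121]
plate [ 0.6195 -0.0033  0.096 ]
tray [ 0.5215 -0.3381 -0.0008]
cover [ 0.3985 -0.1204  0.0112]
y1 [0.4282 0.0537 0.0872]
y2 [ 0.4054 -0.0402  0.0961]
amber [ 0.5503 -0.4082  0.0707]
pink [ 0.4843 -0.4041  0.0704]
bench [ 0.4824 -0.1179 -0.0021]
s bulb [ 0.4962 -0.0241  0.0882]
s body [ 0.4909 -0.0356  0.0346]
s handle [0.497  0.0578 0.0906]
s plate [ 0.6198 -0.0056  0.0952]
s bench [ 0.5784 -0.1711 -0.0004]
[[382.6564   0.     284.335 ]
 [  0.     382.6564 206.4714]
 [  0.       0.       1.    ]] [[467.7918   0.     274.8756]
 [  0.     467.7918 215.1196]
 [  0.       0.       1.    ]] 0.015347671567644688 0.04346583569541306
```

```bash
echo
```

```text
(no output)
```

View pics/c_scene.png

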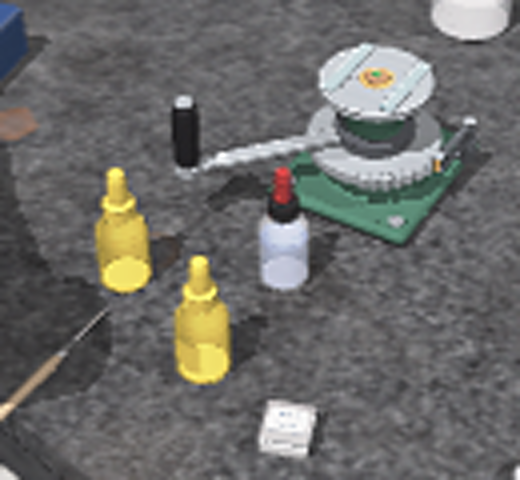

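View pics/c_top.png

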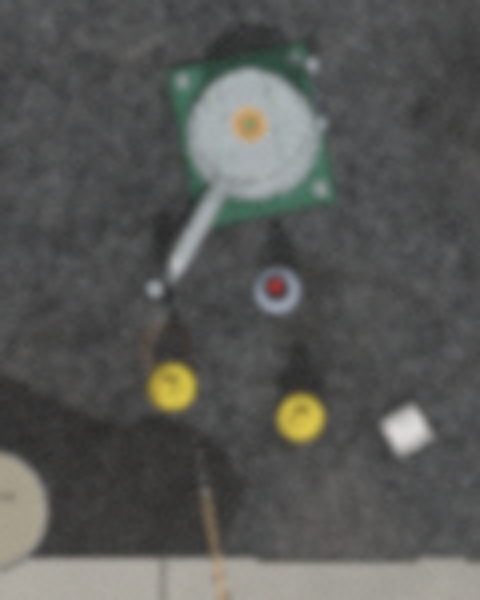

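View pics/c_tray.png

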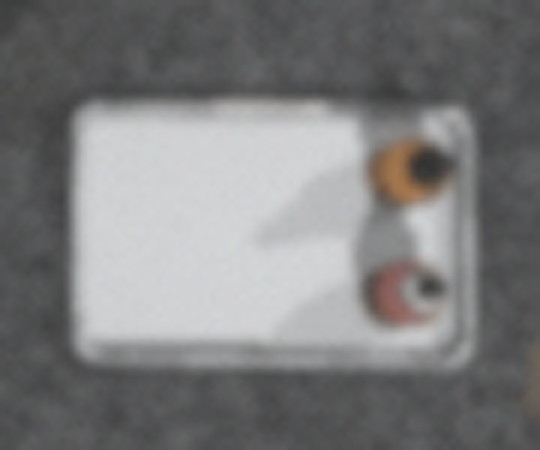

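```bash
cat > b.py <<'E'
from a import *
print('----')
def box(P,lo,hi): 
    m=np.all((P>lo)&(P<hi),-1); return m
def fitc(X,r=None):
    from scipy.optimize import least_squares
    s=least_squares(lambda p:np.hypot(X[:,0]-p[0],X[:,1]-p[1])-(r or p[2]),[*X.mean(0),.03],loss='soft_l1',f_scale=.001);return s.x
m=box(Pt,[.55,-.07,.09],[.69,.06,.101]);X=Pt[m];h=cv2.convexHull(X[:,:2].astype(np.float32))[:,0];print('plate top',len(X),X.mean(0),fitc(h))
m=box(Ps,[.55,-.07,.09],[.69,.06,.101]);X=Ps[m];h=cv2.convexHull(X[:,:2].astype(np.float32))[:,0];print('plate scene',len(X),X.mean(0),fitc(h))
for n,P in (('t',Pt),('s',Ps)):
    for z0,z1 in ((.01,.045),(.075,.1)):
        m=box(P,[.46,-.06,z0],[.54,.01,z1]);X=P[m];print(n,'bottle',z0,len(X),X.mean(0) if len(X) else 0, fitc(X[:,:2],.018 if z0<.05 else .0065)[:2] if len(X)>5 else 0)
    m=box(P,[.46,.03,.06],[.56,.1,.12]);X=P[m];print(n,'handle',len(X),X.mean(0),X.min(0),X.max(0),fitc(X[X[:,2]<.105][:,:2],.0095)[:2])
    m=box(P,[.38,-.5,.008],[.62,-.18,.022]);X=P[m];print(n,'tray rim',X.min(0),X.max(0)); print(cv2.minAreaRect(X[:,:2].astype(np.float32)))
    for lo,hi in (([.45,-.46,.02],[.515,-.36,.12]),([.52,-.46,.02],[.59,-.36,.12])):
        m=box(P,lo,hi);X=P[m];print('other',X.mean(0),X.min(0),X.max(0))
    for lo,hi in (([.38,.02,.01],[.47,.09,.12]),([.36,-.075,.01],[.44,-.0,.12])):
        m=box(P,lo,hi);X=P[m];print('yellow',X.mean(0),X.min(0),X.max(0))
hsv=cv2.cvtColor(g['frame'],cv2.COLOR_BGR2HSV)
m=(hsv[...,0]>60)&(hsv[...,0]<95)&(hsv[...,1]>80)&box(Pt,[.5,-.12,0],[.75,.12,.05]);X=Pt[m];print('base',X.mean(0),cv2.minAreaRect(X[:,:2].astype(np.float32)))
hsv=cv2.cvtColor(f['frame'],cv2.COLOR_BGR2HSV)
m=(hsv[...,0]>60)&(hsv[...,0]<95)&(hsv[...,1]>80)&box(Ps,[.5,-.12,0],[.75,.12,.05]);X=Ps[m];print('base s',X.mean(0),cv2.minAreaRect(X[:,:2].astype(np.float32)))
E
python3 b.py | sed -n '/----/,$p'
```

```text
----
plate top 537 [0.6223 0.0008 0.0949] [0.6223 0.0009 0.0401]
plate scene 424 [ 0.6187 -0.0058  0.0955] [ 0.6213 -0.0039  0.0406]
t bottle 0.01 21 [ 0.4991 -0.0197  0.0377] [ 0.5041 -0.0196]
t bottle 0.075 14 [ 0.503  -0.0198  0.0923] [ 0.5051 -0.0168]
t handle 40 [0.4988 0.0665 0.0995] [0.4908 0.0591 0.0614] [0.5066 0.0779 0.1133] [0.5001 0.0684]
t tray rim [ 0.4023 -0.4556  0.008 ] [ 0.5865 -0.1891  0.022 ]
((0.49492448568344116, -0.32295310497283936), (0.18355858325958252, 0.2671992778778076), 0.792461097240448)
other [ 0.4853 -0.4096  0.0579] [ 0.4523 -0.4513  0.0203] [ 0.5083 -0.3824  0.1006]
other [ 0.5471 -0.4129  0.0578] [ 0.5313 -0.4347  0.0206] [ 0.5826 -0.3627  0.0993]
yellow [0.4293 0.0585 0.0586] [0.4132 0.043  0.017 ] [0.4464 0.0784 0.1023]
yellow [ 0.4067 -0.0383  0.06  ] [ 0.3895 -0.0552  0.0336] [ 0.4228 -0.022   0.099 ]
s bottle 0.01 122 [ 0.4946 -0.0326  0.0283] [ 0.5042 -0.0223]
s bottle 0.075 31 [ 0.5004 -0.0255  0.0878] [ 0.5034 -0.0216]
s handle 112 [0.4958 0.0604 0.0879] [0.4894 0.0534 0.0603] [0.5055 0.0731 0.1113] [0.5    0.0655]
s tray rim [ 0.4474 -0.4553  0.008 ] [ 0.5875 -0.2484  0.0217]
((0.5173104405403137, -0.35185712575912476), (0.20586460828781128, 0.13938142359256744), 89.25596618652344)
other [ 0.4768 -0.4183  0.0549] [ 0.4666 -0.454   0.02  ] [ 0.4949 -0.3993  0.0992]
other [ 0.5394 -0.4227  0.0559] [ 0.5285 -0.4377  0.0203] [ 0.582  -0.3756  0.0998]
yellow [0.4232 0.0496 0.0484] [0.411  0.0366 0.0102] [0.4452 0.0717 0.0977]
yellow [ 0.4001 -0.0486  0.0494] [ 0.388  -0.0597  0.0106] [ 0.4221 -0.0271  0.0971]
base [0.6204 0.0059 0.0151] ((0.6271166801452637, 0.0015452057123184204), (0.12267978489398956, 0.10448714345693588), 12.830699920654297)
base s [ 0.5909 -0.0258  0.0153] ((0.6086819767951965, -0.025526776909828186), (0.10395107418298721, 0.12710925936698914), 53.75665283203125)
```

```bash
cat >> h.py <<'E'
from scipy.spatial.transform import Rotation as Ro
def RT(s): return Ro.from_euler('xyz',s['ee_rot'],degrees=True)
def st():
    s=read_state();R=RT(s).as_matrix();np.set_printoptions(precision=4,suppress=True)
    print('t',s['time'],'pos',s['ee_pos'],'F',s['wrist_force'],'open',s['opening'],'q',s['q']);print(R); return s
E
python3 - <<'E'
from h import *
st()
g=dict(np.load('top0.npz'));P=cloud(g)
m=(P[...,2]>.13)&(P[...,0]<.62)&(P[...,0]>.2)
X=P[m];print(len(X))
for y in np.arange(-.5,.6,.05):
    k=X[(X[:,1]>y)&(X[:,1]<y+.05)]
    if len(k): print(round(y,2),k[:,0].min(),k[:,2].max())
E
```

```text
t 0.15 pos [0.227  0.5006 0.2304] F [1.0838 0.1111 0.0128] open 0.08530989505466294 q [59.6969  5.0314 78.6045 -0.0011 96.4627 -5.9066]
[[-0.0009  0.4131  0.9107]
 [-0.0015  0.9107 -0.4131]
 [-1.     -0.0017 -0.0002]]
3101
0.3 0.20003303810213335 0.5802731593380654
0.35 0.20001580315234752 0.5891124896361577
0.4 0.20005474632906808 0.593655918453167
0.45 0.20078145357671096 0.552437122079997
0.5 0.24652715278780954 0.44118246941175393
0.55 0.24894055062756462 0.35234489396872926
```

{"name": "carry_out", "arguments": {"targets": [[0.2,-0.35,0,0,0,0.1,-1],[0.4,-0.7,0,0,0,0.18,-0.6],[0.5,-1,0,0,0,0.18,-0.4],[0.5,-1,0,0,0,0.18,-0.4]], "squeeze": 40}}

```text
time: 0.65
ee_pos: [0.2876, 0.3788, 0.2303]
ee_rot: [-90.3, 89.9, -98.7]
wrist_force: [-0.8, 0.1, -0.0]
opening: 0.0599
```

{"name": "carry_out", "arguments": {"targets": [[0.2,-0.4,0,0,0,0,-0.4],[0.4,-0.8,0,0,0,0,-0.4],[0.5,-1,0,0,0,0,-0.4]]}}

```text
time: 1.02
ee_pos: [0.3482, 0.2578, 0.2302]
ee_rot: [-91.0, 89.9, -99.5]
wrist_force: [-0.5, 0.0, 0.0]
opening: 0.06
```

{"name": "carry_out", "arguments": {"targets": [[0.2,-0.4,0,0,0,0,-0.4],[0.4,-0.8,0,0,0,0,-0.4],[0.5,-1,0,0,0,0,-0.4]]}}

```text
time: 1.4
ee_pos: [0.4091, 0.1365, 0.2299]
ee_rot: [-93.4, 89.9, -101.9]
wrist_force: [-0.2, 0.3, 0.1]
opening: 0.0598
```

{"name": "carry_out", "arguments": {"targets": [[0.2,-0.4,0,0,0,0,-0.4],[0.4,-0.8,0,0,0,0,-0.4],[0.5,-1,0,0,0,0,-0.4],[0.5,-1,0,0,0,0,-0.4]]}}

```text
time: 1.9
ee_pos: [0.4698, 0.0158, 0.2293]
ee_rot: [-129.8, 89.9, -138.5]
wrist_force: [0.1, 0.5, -0.5]
opening: 0.0601
```

Run:
```python
from h import *
s=st();f=grab_frame('wrist');cv2.imwrite('pics/w1.png',f['frame']);np.savez('w1.npz',pos=s['ee_pos'],rot=RT(s).as_matrix(),**f)
```

```text
t 1.9 pos [0.4698 0.0158 0.2293] F [ 0.1465  0.5428 -0.5191] open 0.0601159046954643 q [ -4.9314  -5.1888  88.9401  -0.0901  96.3338 -86.2597]
[[-0.0016  0.1509  0.9885]
 [-0.0014  0.9885 -0.1509]
 [-1.     -0.0017 -0.0014]]
```

View pics/w1.png

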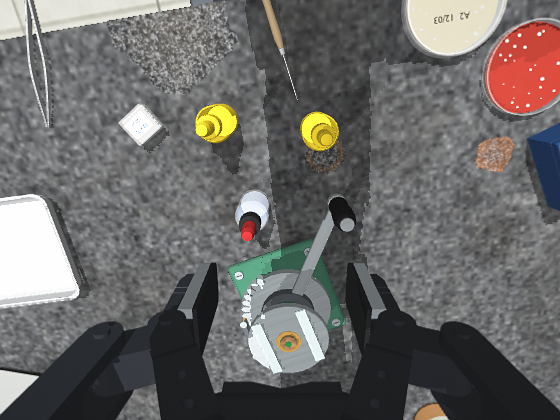

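```bash
cat >> h.py <<'E'
def wcloud(d):
    C=cloud({k:d[k] for k in ('mtx','range_z','k1')})
    T=np.array(d['tool_from_camera']); X=C@T[:3,:3].T+T[:3,3]
    return X@np.array(d['rot']).T+d['pos']
def fitc(X,r=None):
    from scipy.optimize import least_squares
    s=least_squares(lambda p:np.hypot(X[:,0]-p[0],X[:,1]-p[1])-(r or p[2]),[*X.mean(0),.03],loss='soft_l1',f_scale=.001);return s.x
def box(P,lo,hi): return np.all((P>lo)&(P<hi),-1)
E
python3 - <<'E'
from h import *
np.set_printoptions(precision=4,suppress=True)
d=dict(np.load('w1.npz'));P=wcloud(d);img=d['frame'].astype(int)
X=P[box(P,[.55,-.07,.09],[.69,.06,.101])];h=cv2.convexHull(X[:,:2].astype(np.float32))[:,0];print('plate',len(X),X.mean(0),fitc(h,.041))
for z0,z1,r in ((.01,.048,.018),(.058,.072,.011),(.075,.095,.0065)):
    X=P[box(P,[.46,-.06,z0],[.54,.01,z1])];print('bottle',len(X),X.mean(0),fitc(X[:,:2],r)[:2])
X=P[box(P,[.46,-.06,.075],[.54,.01,.12])];k=X[X[:,2]>.093];print('bulb top',k.mean(0),X[:,2].max())
X=P[box(P,[.46,.03,.06],[.56,.1,.104])];print('handle',len(X),fitc(X[:,:2],.0095)[:2])
X=P[box(P,[.46,.03,.1045],[.56,.1,.12])];print('htop',X.mean(0),X[:,2].max(),(X.min(0)+X.max(0))/2)
for lo,hi in (([.38,.02,.012],[.47,.09,.048]),([.36,-.075,.012],[.44,-.0,.048])):
    X=P[box(P,lo,hi)];print('yellow',fitc(X[:,:2],.018)[:2])
X=P[box(P,[.52,-.12,.008],[.7,.12,.025])];h=cv2.convexHull(X[:,:2].astype(np.float32));print('base',X[:,2].mean(),cv2.minAreaRect(h))
print(P[100,100],P[100,400])
E
```

```text
plate 4420 [0.6191 0.0007 0.0954] [0.6223 0.0003 0.03  ]
bottle 395 [ 0.4922 -0.0151  0.0332] [ 0.5048 -0.0203]
bottle 244 [ 0.499  -0.018   0.0685] [ 0.5051 -0.0204]
bottle 163 [ 0.5002 -0.0186  0.0871] [ 0.5043 -0.0199]
bulb top [ 0.5029 -0.0196  0.0953] 0.09800727851911684
handle 387 [0.5005 0.0676]
htop [0.4986 0.067  0.1083] 0.11167119135983693 [0.4996 0.0675 0.1081]
yellow [0.4305 0.0602]
yellow [ 0.407  -0.0394]
base 0.015258645765472378 ((0.6260541677474976, 0.0010186731815338135), (0.1274980753660202, 0.1119503378868103), 12.022233963012695)
[ 0.3676 -0.1607 -0.0001] [0.4149 0.1505 0.0009]
```

{"name": "carry_out", "arguments": {"targets": [[0.29,-0.3,-0.2,0,0,0,-0.4],[0.29,-0.3,-0.6,0,0,0,-0.4],[0.29,-0.3,-0.8,0,0,0,-0.4],[0.29,-0.3,-0.8,0,0,0,-0.4]]}}

```text
time: 2.45
ee_pos: [0.5022, -0.0174, 0.1309]
ee_rot: [-175.8, 89.6, 175.7]
wrist_force: [-1.1, -0.1, -1.0]
opening: 0.0597
```

{"name": "carry_out", "arguments": {"targets": [[0.02,-0.025,-0.2,0,0,0,-0.4],[0.02,-0.025,-0.4,0,0,0,-0.4],[0.02,-0.025,-0.6,0,0,0,-0.4],[0.02,-0.025,-0.76,0,0,0,-0.4],[0.02,-0.025,-0.86,0,0,0,-0.4],[0.02,-0.025,-0.86,0,0,0,-0.4]]}}

```text
time: 3.2
ee_pos: [0.5048, -0.0198, 0.028]
ee_rot: [-177.2, 89.6, 174.4]
wrist_force: [0.1, 0.6, -0.0]
opening: 0.0597
```

Run:
```python
from h import *
s=st();f=grab_frame('wrist');cv2.imwrite('pics/w2.png',f['frame'])
```

```text
t 3.2 pos [ 0.5048 -0.0198  0.028 ] F [ 0.127   0.5993 -0.0385] open 0.05967808679481277 q [ -8.6632   7.3363 100.0119  -0.0235  73.075  -90.2296]
[[-0.0074  0.1465  0.9892]
 [ 0.0007  0.9892 -0.1465]
 [-1.     -0.0004 -0.0074]]
```

View pics/w2.png

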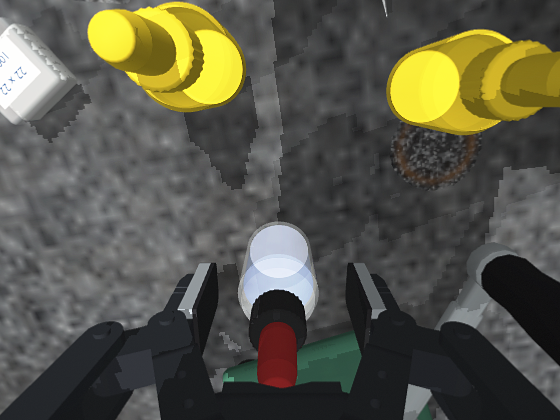

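The red-bulb bottle (278,300) sits centred between the pads (200 and 362). Closing.

{"name": "carry_out", "arguments": {"targets": [[0,0,0,0,0,0,0.1],[0,0,0,0,0,0,0.4],[0,0,0,0,0,0,0.6],[0,0,0,0,0,0,0.6],[0,0,0,0,0,0,0.6],[0,0,0,0,0,0,0.6]], "squeeze": 35}}

```text
time: 4.0
ee_pos: [0.5064, -0.0202, 0.0302]
ee_rot: [-174.0, 89.8, 177.5]
wrist_force: [-0.9, 0.5, 5.7]
opening: 0.0334
```

{"name": "carry_out", "arguments": {"targets": [[0,0,0.05,0,0,0,0.6],[0,0,0.15,0,0,0,0.6],[0,0,0.3,0,0,0,0.6],[0,0,0.45,0,0,0,0.6],[0,0,0.6,0,0,0,0.6],[0,0,0.75,0,0,0,0.6],[0,0,0.75,0,0,0,0.6]]}}

```text
time: 4.88
ee_pos: [0.5078, -0.0204, 0.1226]
ee_rot: [-11.9, 89.9, -20.4]
wrist_force: [0.4, -0.5, -0.8]
opening: 0.0331
```

Run:
```python
from h import *
s=st();f=grab_frame('wrist');cv2.imwrite('pics/w3.png',f['frame'])
f=grab_frame('scene');cv2.imwrite('pics/s3.png',cv2.resize(f['frame'][130:290,180:340],None,fx=3.5,fy=3.5))
```

```text
t 4.875 pos [ 0.5078 -0.0204  0.1226] F [ 0.4115 -0.4599 -0.759 ] open 0.033075766831662516 q [ -8.6857   2.36    93.8037  -0.0184  83.7478 -90.236 ]
[[ 0.0015  0.1469  0.9891]
 [-0.0005  0.9892 -0.1469]
 [-1.     -0.0003  0.0015]]
```

View pics/w3.png

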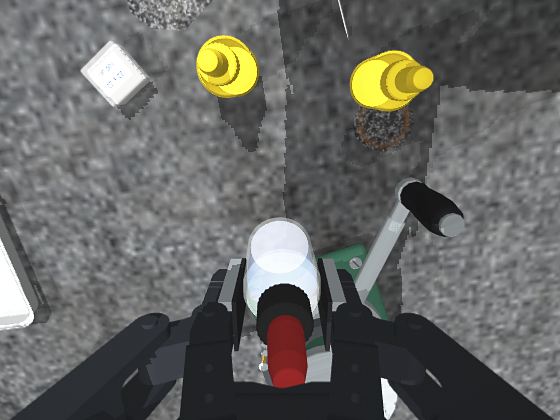

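View pics/s3.png

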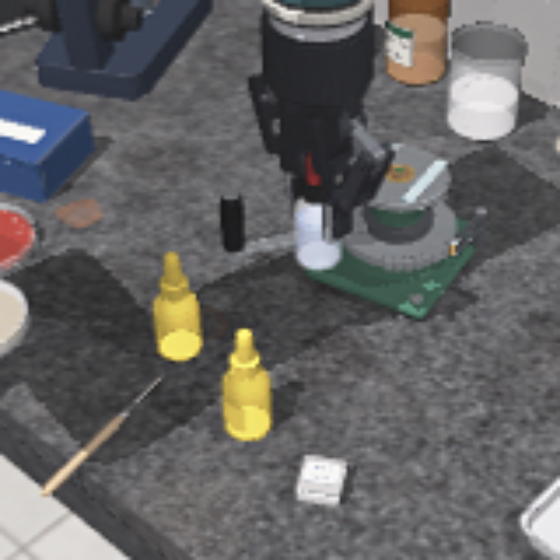

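Run:
```python
from h import *
np.set_printoptions(precision=4,suppress=True)
f=grab_frame('scene');P=cloud(f);s=read_state();print(s['ee_pos'])
hsv=cv2.cvtColor(f['frame'],cv2.COLOR_BGR2HSV)
m=box(P,[.46,-.06,.06],[.525,.02,.2])
X=P[m]
for z in np.arange(.07,.2,.01):
    k=X[(X[:,2]>z)&(X[:,2]<=z+.01)]
    if len(k)>3: print(round(z,3),len(k),k.mean(0),k.min(0)[1],k.max(0)[1],fitc(k[:,:2],.018)[:2])
k=X[X[:,2]<.125];print(k[:,2].min())
```

```text
[ 0.5059 -0.0201  0.1195]
0.09 32 [ 0.4944 -0.0322  0.0959] -0.03999628538093375 -0.011441577480937557 [ 0.5045 -0.0216]
0.1 42 [ 0.4948 -0.0311  0.105 ] -0.0412372169843042 -0.012564843216231707 [ 0.5045 -0.0215]
0.11 35 [ 0.4916 -0.0305  0.1147] -0.04024039211418457 -0.012694163535768854 [ 0.5045 -0.0221]
0.12 36 [ 0.4906 -0.0287  0.1255] -0.047388694998319936 0.0019917773648478842 [ 0.5039 -0.0245]
0.13 66 [ 0.4935 -0.0306  0.1355] -0.05336708669327304 0.0021768389652015 [ 0.5047 -0.0288]
0.14 75 [ 0.4959 -0.0295  0.1444] -0.05345447960399713 0.009438980799388949 [ 0.5073 -0.032 ]
0.15 55 [ 0.4974 -0.0217  0.1551] -0.0522401574081938 0.00940587862815331 [ 0.509  -0.0215]
0.16 63 [ 0.4981 -0.0193  0.1651] -0.05736362264532007 0.017405025495371228 [ 0.5114 -0.0201]
0.17 65 [ 0.4992 -0.0196  0.1747] -0.05970003696474146 0.019514037179507737 [ 0.5026 -0.0234]
0.18 48 [ 0.496  -0.0257  0.1859] -0.04899420202648424 0.019668399517576207 [ 0.4964 -0.0266]
0.19 69 [ 0.4957 -0.0295  0.1942] -0.04741703951956056 0.0048770225079980455 [ 0.4994 -0.0262]
0.09176532554111715
```

{"name": "carry_out", "arguments": {"targets": [[0,-0.2,0.05,0,0,0,0.6],[0,-0.45,0.05,0,0,0,0.6],[0.05,-0.75,0.05,0,0,0,0.6],[0.05,-1,0.05,0,0,0,0.6]]}}

```text
time: 5.52
ee_pos: [0.5114, -0.1411, 0.1241]
ee_rot: [178.9, 89.6, 170.5]
wrist_force: [-0.3, 0.6, -1.1]
opening: 0.0336
```

{"name": "carry_out", "arguments": {"targets": [[0,-0.25,0,0,0,0,0.6],[0,-0.5,0,0,0,0,0.6],[0.05,-0.75,0,0,0,0,0.6],[0.05,-1,0,0,0,0,0.6],[0.05,-1.0,0,0,0,0,0.6]]}}

```text
time: 6.15
ee_pos: [0.5166, -0.2626, 0.1224]
ee_rot: [174.6, 89.5, 166.0]
wrist_force: [0.1, 0.4, -1.3]
opening: 0.0332
```

{"name": "carry_out", "arguments": {"targets": [[0,-0.2,0,0,0,0,0.6],[0,-0.35,-0.1,0,0,0,0.6],[0,-0.35,-0.3,0,0,0,0.6],[0,-0.35,-0.5,0,0,0,0.6],[0,-0.35,-0.52,0,0,0,0.6],[0,-0.35,-0.52,0,0,0,0.6]]}}

```text
time: 6.9
ee_pos: [0.5166, -0.3048, 0.06]
ee_rot: [174.1, 89.5, 165.5]
wrist_force: [0.8, 0.1, -0.5]
opening: 0.0333
```

Run:
```python
from h import *
s=st();
f=grab_frame('scene');P=cloud(f);cv2.imwrite('pics/s4.png',cv2.resize(f['frame'][200:340,310:450],None,fx=4,fy=4))
X=P[box(P,[.48,-.335,.012],[.525,-.26,.058])]
for z in np.arange(.01,.06,.006):
    k=X[(X[:,2]>z)&(X[:,2]<=z+.006)]
    if len(k)>3: print(round(z,3),len(k),k.mean(0),fitc(k[:,:2],.018)[:2])
```

```text
t 6.9 pos [ 0.5166 -0.3048  0.06  ] F [ 0.7792  0.1323 -0.5462] open 0.0332973389418921 q [ -35.8445   16.8459   84.5592   -0.203    79.1054 -117.1834]
[[-0.0093  0.1499  0.9887]
 [ 0.0024  0.9887 -0.1499]
 [-1.      0.001  -0.0095]]
0.028 5 [ 0.5017 -0.3111  0.0329] [ 0.5145 -0.3059]
0.034 28 [ 0.5012 -0.3127  0.037 ] [ 0.5142 -0.3065]
0.04 29 [ 0.5016 -0.3117  0.0428] [ 0.5147 -0.3061]
0.046 23 [ 0.5001 -0.3113  0.0491] [ 0.5149 -0.3067]
0.052 23 [ 0.5002 -0.3123  0.055 ] [ 0.5146 -0.3062]
```

View pics/s4.png

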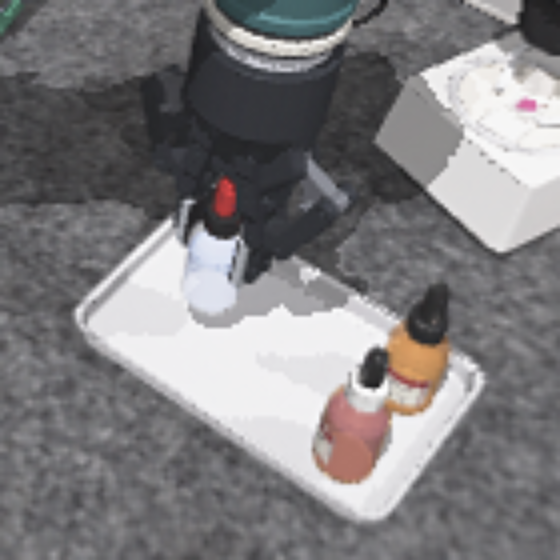

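{"name": "carry_out", "arguments": {"targets": [[0,0,-0.08,0,0,0,0.6],[0,0,-0.16,0,0,0,0.6],[0,0,-0.21,0,0,0,0.6],[0,0,-0.225,0,0,0,0.6],[0,0,-0.225,0,0,0,0.6]]}}

```text
time: 7.58
ee_pos: [0.517, -0.305, 0.0337]
ee_rot: [177.8, 89.5, 169.2]
wrist_force: [0.4, 0.7, -0.8]
opening: 0.0333
```

{"name": "carry_out", "arguments": {"targets": [[0,0,-0.01,0,0,0,0.6],[0,0,-0.02,0,0,0,0.6],[0,0,-0.02,0,0,0,0.6]]}}

```text
time: 7.95
ee_pos: [0.5173, -0.3052, 0.0319]
ee_rot: [-179.7, 89.6, 171.7]
wrist_force: [0.4, -0.8, 2.3]
opening: 0.0333
```

{"name": "carry_out", "arguments": {"targets": [[0,0,0,0,0,0,0.2],[0,0,0,0,0,0,0.1],[0,0,0,0,0,0,0.0],[0,0,0,0,0,0,-0.2],[0,0,0,0,0,0,-0.4],[0,0,0,0,0,0,-0.4]]}}

```text
time: 8.7
ee_pos: [0.5173, -0.3052, 0.0319]
ee_rot: [-179.6, 89.6, 171.8]
wrist_force: [-0.1, 0.5, -0.4]
opening: 0.0596
```

Run:
```python
from h import *
s=st();f=grab_frame('wrist');cv2.imwrite('pics/w5.png',f['frame'])
```

```text
t 8.7 pos [ 0.5173 -0.3052  0.0319] F [-0.1125  0.4725 -0.3742] open 0.05963226655694387 q [ -35.8343   18.3415   86.0953   -0.205    75.943  -117.1714]
[[-0.0074  0.1497  0.9887]
 [ 0.0011  0.9887 -0.1497]
 [-1.     -0.0001 -0.0075]]
```

View pics/w5.png

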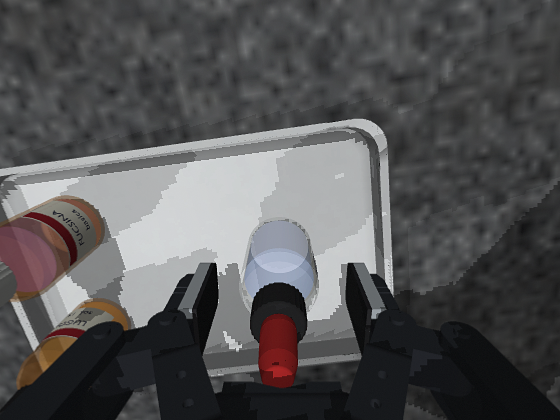

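{"name": "carry_out", "arguments": {"targets": [[0,0,0.15,0,0,0,-0.4],[0,0,0.4,0,0,0,-0.4],[0,0,0.7,0,0,0,-0.4],[0,0,1,0,0,0,-0.4],[0,0,1,0,0,0,-0.4]]}}

```text
time: 9.38
ee_pos: [0.5195, -0.3067, 0.1581]
ee_rot: [-67.6, 89.7, -76.2]
wrist_force: [-0.3, 0.6, -0.0]
opening: 0.0597
```

{"name": "carry_out", "arguments": {"targets": [[0,0.4,0.15,0,0,0,-0.4],[-0.1,0.8,0.15,0,0,0,-0.4],[-0.1,1,0.15,0,0,0,-0.4]]}}

```text
time: 9.75
ee_pos: [0.5067, -0.1845, 0.1763]
ee_rot: [-68.2, 89.7, -76.7]
wrist_force: [0.3, -0.1, -1.1]
opening: 0.0597
```

{"name": "carry_out", "arguments": {"targets": [[0,0.4,0,0,0,0,-0.4],[0,0.8,0,0,0,0,-0.4],[0,1,0,0,0,0,-0.4]]}}

```text
time: 10.12
ee_pos: [0.5061, -0.0622, 0.1759]
ee_rot: [-75.9, 89.8, -84.3]
wrist_force: [-0.0, 0.5, 0.4]
opening: 0.0596
```

{"name": "carry_out", "arguments": {"targets": [[0,0.4,0,0,0,0,-0.4],[0,0.7,0,0,0,0,-0.4],[0,0.9,0,0,0,0,-0.4],[0,0.9,0,0,0,0,-0.4]]}}

```text
time: 10.62
ee_pos: [0.5055, 0.0471, 0.1755]
ee_rot: [-91.0, 89.8, -99.3]
wrist_force: [-0.8, -0.9, -0.1]
opening: 0.06
```

```bash
cat > m.py <<'E'
from h import *
import sys
np.set_printoptions(precision=4,suppress=True)
s=st();f=grab_frame('wrist');cv2.imwrite(f'pics/{sys.argv[1]}.png',f['frame'])
f.update(pos=s['ee_pos'],rot=RT(s).as_matrix());P=wcloud(f)
X=P[box(P,[.55,-.07,.09],[.69,.06,.101])];h=cv2.convexHull(X[:,:2].astype(np.float32))[:,0];print('plate',len(X),fitc(h,.041)) if len(X) else 0
X=P[box(P,[.46,.03,.06],[.56,.1,.104])];print('handle',len(X),fitc(X[:,:2],.0095)[:2])
X=P[box(P,[.46,.03,.1045],[.56,.1,.12])];print('htop',X.mean(0),(X.min(0)+X.max(0))/2)
g=grab_frame('scene');cv2.imwrite(f'pics/{sys.argv[1]}s.png',cv2.resize(g['frame'][150:360,170:450],None,fx=2.8,fy=2.8))
P=cloud(g)
for z0,z1,r in ((.01,.048,.018),(.058,.072,.011),(.077,.098,.0065)):
    X=P[box(P,[.48,-.34,z0],[.56,-.27,z1])];print('bottle',len(X),fitc(X[:,:2],r)[:2],X[:,2].max())
E
python3 m.py w6
```

```text
t 10.625 pos [0.5055 0.0471 0.1755] F [-0.8087 -0.8809 -0.1043] open 0.06001524359833065 q [ -0.9297   0.6607  89.4066  -0.2229  89.9653 -82.682 ]
[[-0.0006  0.1434  0.9897]
 [-0.0039  0.9897 -0.1434]
 [-1.     -0.0039 -0.0001]]
plate 5575 [0.6224 0.0004 0.03  ]
handle 495 [0.5006 0.0675]
htop [0.4987 0.0674 0.1083] [0.4997 0.0673 0.1081]
bottle 162 [ 0.5151 -0.3068] 0.04792875546299458
bottle 41 [ 0.5154 -0.3066] 0.07192572805984897
bottle 43 [ 0.5143 -0.307 ] 0.0972600435667754
```

View pics/w6s.png

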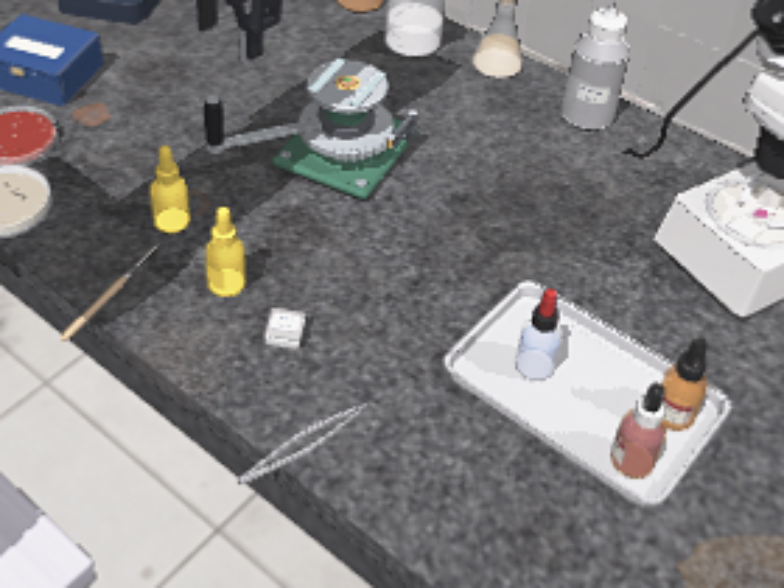

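View pics/w6.png

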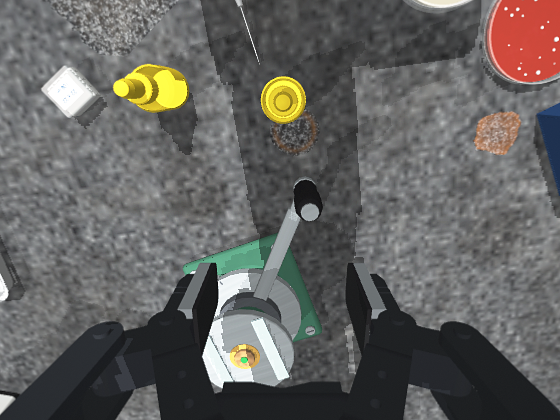

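{"name": "carry_out", "arguments": {"targets": [[-0.04,0.17,-0.2,0,0,0,-0.4],[-0.04,0.17,-0.3,0,0,0,-0.4],[-0.04,0.17,-0.3,0,0,0,-0.4],[-0.04,0.17,-0.5,0,0,0,-0.4],[-0.04,0.17,-0.7,0,0,0,-0.4],[-0.04,0.17,-0.9,0,0,0,-0.4],[-0.04,0.17,-0.9,0,0,0,-0.4]]}}

```text
time: 11.6
ee_pos: [0.5, 0.0649, 0.0663]
ee_rot: [-119.1, 89.6, -127.5]
wrist_force: [0.2, -0.4, 0.1]
opening: 0.0596
```

{"name": "carry_out", "arguments": {"targets": [[0,0,0,0,0,0,0.1],[0,0,0,0,0,0,0.4],[0,0,0,0,0,0,0.7],[0,0,0,0,0,0,0.9],[0,0,0,0,0,0,0.9],[0,0,0,0,0,0,0.9],[0,0,0,0,0,0,0.9]], "squeeze": 40}}

```text
time: 12.48
ee_pos: [0.5009, 0.065, 0.0677]
ee_rot: [-98.0, 89.7, -106.5]
wrist_force: [-0.7, 0.8, 5.7]
opening: 0.0177
```

Run:
```python
from h import *
s=st();f=grab_frame('wrist');cv2.imwrite('pics/w7.png',f['frame'])
```

```text
t 12.475 pos [0.5009 0.065  0.0677] F [-0.7098  0.8334  5.6541] open 0.017747845861471965 q [  1.1469   4.718   97.922   -0.2901  77.45   -80.3401]
[[-0.0015  0.1469  0.9891]
 [-0.005   0.9891 -0.1469]
 [-1.     -0.0051 -0.0007]]
```

View pics/w7.png

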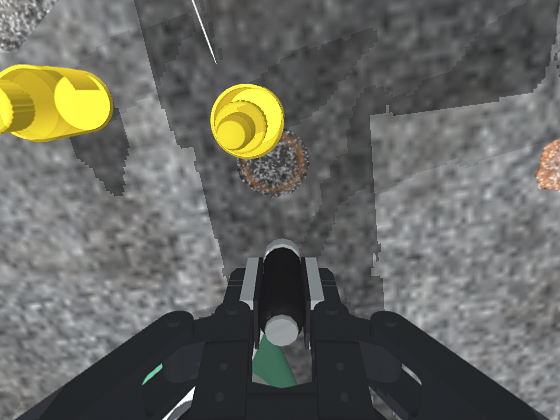

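```bash
cat > q.py <<'E'
from h import *
import sys
A=np.array([.6223,.0003]);d=np.array([-.002,.001]);th0=np.pi-.85+np.radians(12.0)
s=read_state();p=s['ee_pos'];c=p[:2]+d-A
th=np.arctan2(c[1],c[0])%(2*np.pi)
t=np.array([-np.sin(th),np.cos(th)]);n=np.array([np.cos(th),np.sin(th)])
F=s['wrist_force']
print('t %.2f q %.3f r %.4f  z %.4f Ft(resist) %.2f Fr %.2f Fz %.2f open %.4f'%(s['time'],th-th0,np.hypot(*c),p[2],-F[:2]@t,F[:2]@n,F[2],s['opening']))
for a in map(float,sys.argv[1:]):
    w=th0+a;P=A+.14*np.array([np.cos(w),np.sin(w)])-d
    print(a,np.round((P-p[:2])/.12,3),'z',round((.0675-p[2])/.12,3))
E
python3 q.py .18 .21 .24 .27 .3
```

```text
t 12.53 q 0.151 r 0.1399  z 0.0677 Ft(resist) 0.45 Fr 0.97 Fz 5.79 open 0.0177
0.18 [-0.017 -0.029] z -0.001
0.21 [-0.032 -0.061] z -0.001
0.24 [-0.046 -0.093] z -0.001
0.27 [-0.059 -0.126] z -0.001
0.3 [-0.071 -0.158] z -0.001
```

{"name": "carry_out", "arguments": {"targets": [[-0.017,-0.029,0.003,0,0,0,0.9],[-0.032,-0.061,0.003,0,0,0,0.9]]}}

```text
time: 12.78
ee_pos: [0.4972, 0.0577, 0.0679]
ee_rot: [-90.3, 89.7, -98.7]
wrist_force: [1.9, 1.9, -0.1]
opening: 0.0179
```

```bash
python3 q.py .21 .24 .27 .3 .33
```

```text
t 12.78 q 0.210 r 0.1399  z 0.0679 Ft(resist) 2.52 Fr -0.95 Fz -0.05 open 0.0179
0.21 [-0.001 -0.   ] z -0.003
0.24 [-0.015 -0.032] z -0.003
0.27 [-0.028 -0.065] z -0.003
0.3 [-0.041 -0.097] z -0.003
0.33 [-0.052 -0.131] z -0.003
```

{"name": "carry_out", "arguments": {"targets": [[-0.01,-0.022,0,0,0,0,0.9]]}}

```text
time: 12.9
ee_pos: [0.496, 0.0551, 0.0678]
ee_rot: [-87.3, 89.8, -95.7]
wrist_force: [2.0, 1.5, 0.4]
opening: 0.0178
```

{"name": "carry_out", "arguments": {"targets": [[-0.009,-0.022,0,0,0,0,0.9]]}}

```text
time: 13.02
ee_pos: [0.4949, 0.0525, 0.0678]
ee_rot: [-86.1, 89.8, -94.6]
wrist_force: [1.6, 3.1, 0.9]
opening: 0.0177
```

{"name": "carry_out", "arguments": {"targets": [[-0.009,-0.022,0,0,0,0,0.9]]}}

```text
time: 13.15
ee_pos: [0.494, 0.0505, 0.0678]
ee_rot: [-61.2, 89.9, -69.6]
wrist_force: [2.4, 5.2, 0.3]
opening: 0.0179
```

```bash
python3 q.py  .27 .29 .31 .33 .35
```

```text
t 13.15 q 0.266 r 0.1400  z 0.0678 Ft(resist) 5.70 Fr -0.35 Fz 0.26 open 0.0179
0.27 [-0.002 -0.004] z -0.003
0.29 [-0.01  -0.026] z -0.003
0.31 [-0.018 -0.048] z -0.003
0.33 [-0.025 -0.07 ] z -0.003
0.35 [-0.032 -0.092] z -0.003
```

{"name": "carry_out", "arguments": {"targets": [[-0.01,-0.024,0,0,0,0,0.9]]}}

```text
time: 13.28
ee_pos: [0.4932, 0.0482, 0.0678]
ee_rot: [19.9, 89.9, 11.5]
wrist_force: [2.3, 4.0, -0.3]
opening: 0.0175
```

{"name": "carry_out", "arguments": {"targets": [[-0.009,-0.024,0,0,0,0,0.9]]}}

```text
time: 13.4
ee_pos: [0.4922, 0.0454, 0.0678]
ee_rot: [27.2, 89.9, 18.8]
wrist_force: [2.6, 2.3, 0.4]
opening: 0.0178
```

{"name": "carry_out", "arguments": {"targets": [[-0.008,-0.024,0,0,0,0,0.9]]}}

```text
time: 13.52
ee_pos: [0.4911, 0.0422, 0.0678]
ee_rot: [15.7, 89.9, 7.3]
wrist_force: [1.4, 1.9, 0.5]
opening: 0.0179
```

```bash
python3 q.py .31 .33 .35 .37 .39 .41 .45
```

```text
t 13.53 q 0.329 r 0.1399  z 0.0678 Ft(resist) 2.21 Fr -0.79 Fz 0.47 open 0.0179
0.31 [0.006 0.021] z -0.003
0.33 [-0.001 -0.001] z -0.003
0.35 [-0.008 -0.023] z -0.003
0.37 [-0.014 -0.046] z -0.003
0.39 [-0.02  -0.068] z -0.003
0.41 [-0.026 -0.091] z -0.003
0.45 [-0.036 -0.136] z -0.003
```

{"name": "carry_out", "arguments": {"targets": [[-0.008,-0.023,0,0,0,0,0.9],[-0.014,-0.046,0,0,0,0,0.9]]}}

```text
time: 13.78
ee_pos: [0.4894, 0.0365, 0.0678]
ee_rot: [20.0, 89.9, 11.6]
wrist_force: [2.5, 2.5, 0.6]
opening: 0.0177
```

{"name": "carry_out", "arguments": {"targets": [[-0.006,-0.023,0,0,0,0,0.9]]}}

```text
time: 13.9
ee_pos: [0.4886, 0.0337, 0.0679]
ee_rot: [30.9, 89.9, 22.4]
wrist_force: [2.6, 3.0, 0.3]
opening: 0.0174
```

{"name": "carry_out", "arguments": {"targets": [[-0.006,-0.023,0,0,0,0,0.9]]}}

```text
time: 14.02
ee_pos: [0.4879, 0.0309, 0.0679]
ee_rot: [36.7, 89.9, 28.2]
wrist_force: [3.4, 2.7, 0.0]
opening: 0.0176
```

{"name": "carry_out", "arguments": {"targets": [[-0.005,-0.023,0,0,0,0,0.9]]}}

```text
time: 14.15
ee_pos: [0.4873, 0.0286, 0.0678]
ee_rot: [58.0, 89.8, 49.6]
wrist_force: [2.4, 5.8, -0.2]
opening: 0.0177
```

```bash
python3 q.py .43 .45 .47 .49 .51 .53 .55
```

```text
t 14.15 q 0.430 r 0.1401  z 0.0678 Ft(resist) 6.19 Fr -1.09 Fz -0.20 open 0.0177
0.43 [ 0.001 -0.001] z -0.003
0.45 [-0.004 -0.023] z -0.003
0.47 [-0.008 -0.046] z -0.003
0.49 [-0.012 -0.069] z -0.003
0.51 [-0.015 -0.092] z -0.003
0.53 [-0.018 -0.116] z -0.003
0.55 [-0.02  -0.139] z -0.003
```

{"name": "carry_out", "arguments": {"targets": [[-0.004,-0.024,0,0,0,0,0.9]]}}

```text
time: 14.28
ee_pos: [0.4869, 0.0267, 0.0678]
ee_rot: [71.5, 89.7, 63.1]
wrist_force: [4.0, 6.6, -0.3]
opening: 0.018
```

{"name": "carry_out", "arguments": {"targets": [[-0.004,-0.024,0,0,0,0,0.9]]}}

```text
time: 14.4
ee_pos: [0.4865, 0.0246, 0.0678]
ee_rot: [75.5, 89.6, 67.0]
wrist_force: [2.5, 4.4, 0.2]
opening: 0.018
```

{"name": "carry_out", "arguments": {"targets": [[-0.004,-0.024,0,0,0,0,0.9]]}}

```text
time: 14.52
ee_pos: [0.4861, 0.022, 0.0679]
ee_rot: [75.7, 89.5, 67.3]
wrist_force: [3.4, 4.3, -0.1]
opening: 0.0177
```

```bash
python3 q.py .49 .51 .53 .55 .57 .59 .61 .63
```

```text
t 14.53 q 0.478 r 0.1400  z 0.0679 Ft(resist) 4.77 Fr -2.71 Fz -0.14 open 0.0177
0.49 [-0.002 -0.014] z -0.003
0.51 [-0.005 -0.037] z -0.003
0.53 [-0.008 -0.061] z -0.003
0.55 [-0.01  -0.084] z -0.003
0.57 [-0.012 -0.107] z -0.003
0.59 [-0.014 -0.13 ] z -0.003
0.61 [-0.015 -0.154] z -0.003
0.63 [-0.015 -0.177] z -0.003
```

{"name": "carry_out", "arguments": {"targets": [[-0.002,-0.016,0,0,0,0,0.9],[-0.005,-0.037,0,0,0,0,0.9]]}}

```text
time: 14.78
ee_pos: [0.4854, 0.0173, 0.0679]
ee_rot: [75.3, 89.5, 66.9]
wrist_force: [2.9, 2.5, 0.8]
opening: 0.0176
```

{"name": "carry_out", "arguments": {"targets": [[-0.003,-0.024,0,0,0,0,0.9],[-0.005,-0.048,0,0,0,0,0.9]]}}

```text
time: 15.02
ee_pos: [0.4847, 0.0116, 0.0678]
ee_rot: [77.9, 89.5, 69.5]
wrist_force: [1.9, 4.5, -0.2]
opening: 0.0178
```

{"name": "carry_out", "arguments": {"targets": [[-0.002,-0.024,0,0,0,0,0.9]]}}

```text
time: 15.15
ee_pos: [0.4845, 0.0087, 0.0678]
ee_rot: [78.3, 89.5, 69.9]
wrist_force: [2.9, 4.7, -0.3]
opening: 0.0182
```

{"name": "carry_out", "arguments": {"targets": [[-0.001,-0.024,0,0,0,0,0.9]]}}

```text
time: 15.28
ee_pos: [0.4843, 0.0061, 0.0678]
ee_rot: [81.5, 89.4, 73.1]
wrist_force: [2.7, 6.3, 0.2]
opening: 0.018
```

```bash
python3 q.py .57 .59 .61 .63 .65 .67 .69
```

```text
t 15.28 q 0.592 r 0.1402  z 0.0678 Ft(resist) 6.45 Fr -2.35 Fz 0.23 open 0.0180
0.57 [0.003 0.026] z -0.002
0.59 [0.001 0.003] z -0.002
0.61 [ 0.001 -0.021] z -0.002
0.63 [ 0.    -0.044] z -0.002
0.65 [ 0.    -0.067] z -0.002
0.67 [ 0.    -0.091] z -0.002
0.69 [ 0.001 -0.114] z -0.002
```

{"name": "carry_out", "arguments": {"targets": [[0.001,-0.024,0,0,0,0,0.9]]}}

```text
time: 15.4
ee_pos: [0.4842, 0.0041, 0.0678]
ee_rot: [86.9, 89.3, 78.5]
wrist_force: [1.9, 6.9, 1.9]
opening: 0.0177
```

{"name": "carry_out", "arguments": {"targets": [[0,-0.024,0,0,0,0,0.9]]}}

```text
time: 15.52
ee_pos: [0.4841, 0.0023, 0.0678]
ee_rot: [89.6, 89.1, 81.2]
wrist_force: [3.3, 7.4, 1.1]
opening: 0.0179
```

{"name": "carry_out", "arguments": {"targets": [[0,-0.024,0,0,0,0,0.9]]}}

```text
time: 15.65
ee_pos: [0.4841, 0.0001, 0.0678]
ee_rot: [90.3, 89.0, 82.0]
wrist_force: [2.8, 5.5, 0.9]
opening: 0.0178
```

```bash
python3 q.py .65 .67 .69 .71 .73 .75 .77 .79
```

```text
t 15.65 q 0.635 r 0.1402  z 0.0678 Ft(resist) 5.51 Fr -2.79 Fz 0.85 open 0.0178
0.65 [ 0.002 -0.018] z -0.003
0.67 [ 0.002 -0.041] z -0.003
0.69 [ 0.003 -0.064] z -0.003
0.71 [ 0.005 -0.088] z -0.003
0.73 [ 0.006 -0.111] z -0.003
0.75 [ 0.009 -0.134] z -0.003
0.77 [ 0.012 -0.157] z -0.003
0.79 [ 0.015 -0.18 ] z -0.003
```

{"name": "carry_out", "arguments": {"targets": [[0.002,-0.024,0,0,0,0,0.9]]}}

```text
time: 15.78
ee_pos: [0.4841, -0.0024, 0.0678]
ee_rot: [92.4, 89.0, 84.0]
wrist_force: [1.3, 5.3, 0.8]
opening: 0.0179
```

{"name": "carry_out", "arguments": {"targets": [[0.001,-0.024,0,0,0,0,0.9]]}}

```text
time: 15.9
ee_pos: [0.4842, -0.0052, 0.0678]
ee_rot: [93.0, 89.0, 84.6]
wrist_force: [2.7, 3.9, 0.4]
opening: 0.018
```

{"name": "carry_out", "arguments": {"targets": [[0.001,-0.024,0,0,0,0,0.9]]}}

```text
time: 16.02
ee_pos: [0.4843, -0.0081, 0.0678]
ee_rot: [92.8, 88.9, 84.5]
wrist_force: [2.0, 4.4, 0.5]
opening: 0.018
```

```bash
python3 q.py .69 .71 .73 .75 .77 .79 .81 .83 .85
```

```text
t 16.02 q 0.694 r 0.1402  z 0.0678 Ft(resist) 4.26 Fr -2.23 Fz 0.47 open 0.0180
0.69 [0.002 0.004] z -0.003
0.71 [ 0.003 -0.019] z -0.003
0.73 [ 0.005 -0.042] z -0.003
0.75 [ 0.007 -0.065] z -0.003
0.77 [ 0.01  -0.089] z -0.003
0.79 [ 0.013 -0.112] z -0.003
0.81 [ 0.017 -0.135] z -0.003
0.83 [ 0.021 -0.158] z -0.003
0.85 [ 0.026 -0.181] z -0.003
```

{"name": "carry_out", "arguments": {"targets": [[0.003,-0.024,0,0,0,0,0.9],[0.005,-0.045,0,0,0,0,0.9]]}}

```text
time: 16.27
ee_pos: [0.4846, -0.0132, 0.0678]
ee_rot: [95.1, 88.9, 86.8]
wrist_force: [1.8, 4.8, 1.0]
opening: 0.0179
```

{"name": "carry_out", "arguments": {"targets": [[0.003,-0.024,0,0,0,0,0.9]]}}

```text
time: 16.4
ee_pos: [0.4848, -0.0157, 0.0678]
ee_rot: [96.3, 88.8, 88.0]
wrist_force: [2.1, 5.5, 0.6]
opening: 0.0178
```

{"name": "carry_out", "arguments": {"targets": [[0.003,-0.024,0,0,0,0,0.9]]}}

```text
time: 16.52
ee_pos: [0.485, -0.0178, 0.0678]
ee_rot: [97.5, 88.7, 89.2]
wrist_force: [2.2, 8.0, 0.8]
opening: 0.0176
```

```bash
python3 q.py  .77 .79 .81 .83 .85; python3 -c "
from h import *
st()"
```

```text
t 16.52 q 0.763 r 0.1404  z 0.0678 Ft(resist) 7.71 Fr -3.19 Fz 0.81 open 0.0176
0.77 [ 0.004 -0.008] z -0.002
0.79 [ 0.007 -0.031] z -0.002
0.81 [ 0.011 -0.054] z -0.002
0.83 [ 0.015 -0.077] z -0.002
0.85 [ 0.02 -0.1 ] z -0.002
t 16.525 pos [ 0.485  -0.0178  0.0678] F [2.2251 8.0429 0.8141] open 0.017600185537725473 q [ -9.6624   2.1821 100.6      1.3083  77.421  -91.6435]
[[ 0.0003  0.1445  0.9895]
 [ 0.0226  0.9893 -0.1444]
 [-0.9997  0.0224 -0.003 ]]
```

{"name": "carry_out", "arguments": {"targets": [[0.005,-0.024,0,0,0,0,0.9]]}}

```text
time: 16.65
ee_pos: [0.4852, -0.0194, 0.0677]
ee_rot: [99.9, 88.5, 91.6]
wrist_force: [1.3, 9.5, 1.0]
opening: 0.0182
```

{"name": "carry_out", "arguments": {"targets": [[0.004,-0.024,0,0,0,0,0.9]]}}

```text
time: 16.77
ee_pos: [0.4853, -0.0207, 0.0677]
ee_rot: [101.6, 88.3, 93.3]
wrist_force: [1.8, 9.1, 1.7]
opening: 0.0179
```

```bash
python3 q.py .79 .81 .83 .85
```

```text
t 16.77 q 0.784 r 0.1405  z 0.0677 Ft(resist) 8.78 Fr -3.11 Fz 1.67 open 0.0179
0.79 [ 0.005 -0.007] z -0.002
0.81 [ 0.009 -0.03 ] z -0.002
0.83 [ 0.013 -0.053] z -0.002
0.85 [ 0.017 -0.076] z -0.002
```

{"name": "carry_out", "arguments": {"targets": [[0.006,-0.024,0,0,0,0,0.9]]}}

```text
time: 16.9
ee_pos: [0.4856, -0.0223, 0.0677]
ee_rot: [102.9, 88.1, 94.7]
wrist_force: [1.1, 7.6, 1.4]
opening: 0.0181
```

```bash
python3 q.py .79 .81 .83 .85
```

```text
t 16.90 q 0.795 r 0.1404  z 0.0677 Ft(resist) 7.34 Fr -2.29 Fz 1.45 open 0.0181
0.79 [0.002 0.006] z -0.002
0.81 [ 0.006 -0.017] z -0.002
0.83 [ 0.01 -0.04] z -0.002
0.85 [ 0.015 -0.063] z -0.002
```

{"name": "carry_out", "arguments": {"targets": [[0.005,-0.02,0,0,0,0,0.9],[0.006,-0.022,0,0,0,0,0.9]]}}

```text
time: 17.15
ee_pos: [0.4859, -0.0242, 0.0678]
ee_rot: [104.4, 88.0, 96.2]
wrist_force: [1.4, 6.7, 2.1]
opening: 0.0178
```

```bash
python3 q.py .81 .83 .84 .85 .86
```

```text
t 17.15 q 0.809 r 0.1404  z 0.0678 Ft(resist) 6.34 Fr -2.52 Fz 2.07 open 0.0178
0.81 [ 0.003 -0.001] z -0.002
0.83 [ 0.008 -0.024] z -0.002
0.84 [ 0.01  -0.035] z -0.002
0.85 [ 0.012 -0.047] z -0.002
0.86 [ 0.015 -0.058] z -0.002
```

{"name": "carry_out", "arguments": {"targets": [[0.004,-0.015,0,0,0,0,0.9],[0.009,-0.032,0,0,0,0,0.9],[0.012,-0.045,0,0,0,0,0.9],[0.012,-0.045,0,0,0,0,0.9],[0.012,-0.045,0,0,0,0,0.9]]}}

```text
time: 17.77
ee_pos: [0.487, -0.0295, 0.0678]
ee_rot: [105.8, 88.0, 97.6]
wrist_force: [1.1, 5.4, 1.6]
opening: 0.0177
```

```bash
python3 q.py .85
```

```text
t 17.77 q 0.847 r 0.1403  z 0.0678 Ft(resist) 5.05 Fr -2.13 Fz 1.57 open 0.0177
0.85 [ 0.003 -0.003] z -0.003
```

Run:
```python
from h import *
s=st();f=grab_frame('wrist');cv2.imwrite('pics/w9.png',f['frame'])
f.update(pos=s['ee_pos'],rot=RT(s).as_matrix());P=wcloud(f)
X=P[box(P,[.46,-.06,.1045],[.52,.0,.113])];print('htop',len(X),X.mean(0))
k=X[X[:,2]>.108];print(k.mean(0)); 
for c in (k.mean(0)[:2],):
    v=c-[.6223,.0003];print('q est',np.arctan2(v[1],v[0])%(2*np.pi)-(np.pi-.85+np.radians(12)),np.hypot(*v))
g=grab_frame('scene');cv2.imwrite('pics/s9.png',cv2.resize(g['frame'][150:360,170:450],None,fx=2.8,fy=2.8))
P=cloud(g)
for z0,z1,r in ((.01,.048,.018),(.058,.072,.011),(.077,.098,.0065)):
    X=P[box(P,[.48,-.34,z0],[.56,-.27,z1])];print('bottle',len(X),fitc(X[:,:2],r)[:2],X[:,2].max())
for lo,hi in (([.38,.02,.012],[.47,.09,.048]),([.36,-.075,.012],[.44,-.0,.048])):
    X=P[box(P,lo,hi)];print('yellow',fitc(X[:,:2],.018)[:2])
```

```text
t 17.775 pos [ 0.487  -0.0295  0.0678] F [1.0511 5.3758 1.5685] open 0.017690484462071863 q [-11.3793   2.7622 100.0029   1.9051  77.8816 -93.5884]
[[-0.0045  0.1427  0.9898]
 [ 0.0341  0.9892 -0.1425]
 [-0.9994  0.0331 -0.0093]]
htop 2763 [ 0.4816 -0.0295  0.1084]
[ 0.4812 -0.0302  0.1104]
q est 0.8535894304231992 0.1443669359296344
bottle 165 [ 0.515 -0.307] 0.04795805569999351
bottle 44 [ 0.5149 -0.3069] 0.07195601581791944
bottle 44 [ 0.5145 -0.307 ] 0.09797839831018583
yellow [0.4302 0.0578]
yellow [ 0.407  -0.0406]
```

View pics/s9.png

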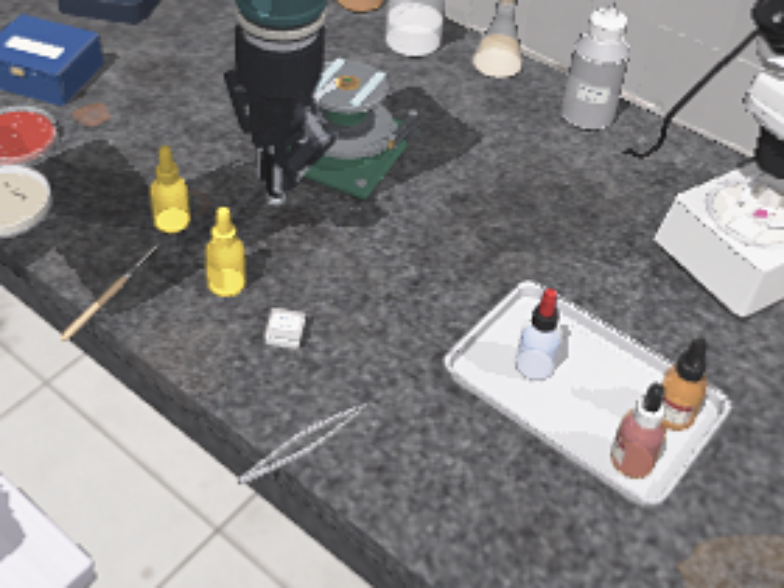

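View pics/w9.png

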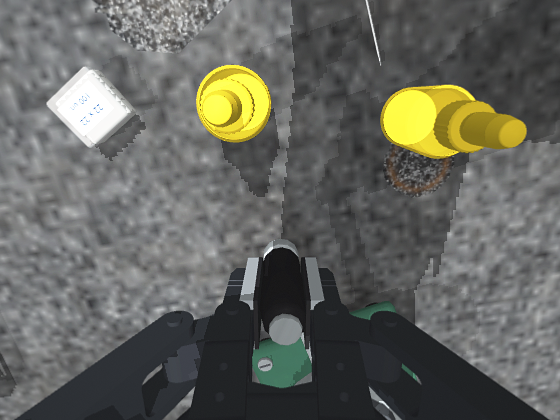

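```bash
python3 q.py; python3 -c "
from rig import job_done
print(job_done())"
```

```text
t 17.88 q 0.847 r 0.1403  z 0.0678 Ft(resist) 6.23 Fr -2.42 Fz 2.83 open 0.0179
the job is handed in; nothing more can be done
None
```

I handed the job in at 17.9 s. The red-bulb bottle stands in the tray, released, and the gripper is still holding the lever handle past the fourth click.

- **Bottle:** It stands upright in the free half of the tray, at about (0.515, -0.307). The last scene image shows its body, collar and bulb on one vertical line.
- **Clicks:** I felt four force peaks and drops, at about 0.28, 0.45, 0.61 and 0.78 rad on my own angle scale. That scale reads about 0.02 low, so these match the stated 0.30 to 0.81.
- **Lever:** The arm reads 0.847 rad on that scale, and the wrist camera puts the handle at 0.854. It resists with 5–6 N, as expected between clicks four and five, and the next rise had not started.
- **Other things:** The two yellow look-alikes are where they started, to within the 2–3 mm camera error. The amber and pink stains look upright and unmoved in the images.
- **Disagreements:** The gripper ended tilted about 2°. The last wrist-camera radius for the handle was 144 mm instead of 140 mm, because only the top of its pin was in view. Neither changes the result.

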